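Load a jaw insert under the retaining block's overhang

ROBOT

A 6-joint arm with a two-finger parallel gripper is mounted at the origin on the work surface. World frame = base frame: x ahead of the robot, y to its left, z up, the work surface at z = 0. Lengths are in m, angles in rad, forces in N, time in s.
With the tool pointing down it reaches from about 0.35 to 0.775 m from the base axis. Payload 5.5 kg.
Tool frame: the origin (TCP) lies midway between the tips of the shut fingers; the grasp point (between the pads) lies 19 mm behind it (pinch_z is the distance from the TCP to the grasp point, in m); z points along the fingers, x is the direction in which the jaws open and shut, and the axes are right-handed (so a half turn about z gives the same grasp; the last joint's range is limited). The gripper opens to 85 mm and grips with 20 to 120 N. Pads are 22 mm wide; open, the fingers measure 114 mm over their backs; the gripper's body (76 mm by 85 mm) begins 54 mm behind the grasp point. The pads swing forward as they close: fully open they stand 13 mm farther back than shut.
Start: joints at [-1.344, 0.313, 0.046, 1.304, 0, 1.431], TCP at [0.206, -0.537, 0.231] pointing down, gripper open.
Joint ranges: [-2.76, 2.76], [-0.86, 1.69], [-1.03, 1.26], [-2.2, 2.34], [-1.47, 1.5], [-3.14, 3.14]. Speed limits (rad/s): [2.57, 2.57, 3.14, 3.14, 3.14, 3.14].

INTERFACE

Orientations are given as a unit quaternion [w, x, y, z].
In Python, from workcell import get_state, read_camera, camera_info, hand_in, trace, pinch_z gives the robot as it stands. The module is installed in compiled form; this text tells all that it offers.
- The arm moves only by the tool arm_command, never from a script. Its argument "steps" is text: rows parted by semicolons, each of 4 numbers parted by spaces: the shift along the world's x, y, z in mm, then the turn about the world's z in rad. In form: tx ty tz spin; .... A call has 1 to 20 rows; each row is the pose to reach, as a shift and turn from the pose measured when the call began; what a row does not reach only later rows make up. A row lasts 1/8 s, in which the tool goes at most 62.5 mm and 10.7 degrees, less where a joint would pass 70% of its speed; a pose out of reach is approached as far as the arm can. A call with a gripper value outside its range is refused whole. "fingers" is the gripper command: -1 is shut, 1 is fully open, values between are in proportion, set as the call begins (left out, the last holds). The fingers move at their own pace and stop on an object; "newtons" is the grip in N (left out, the last holds). Time passes only in rows, so rows that repeat a pose let the fingers close. It gives the time, the measured TCP pose, the force and the opening at its end, in the units of the state.
- get_state(): the state, without advancing time (a new reading comes with each control period).
- read_camera(name): name is "scene" or "top"; returns the picture (384x512x3 uint8, red, green, blue); there is no depth.
- camera_info(name): a dict with "mtx" (3x3 intrinsics, pixels), "R" (3x3) and "t" (3): a world point X has camera coordinates R X + t. Camera axes: x right, y down, z forward; pixel columns grow to the right and rows downward; lengths in m; the calibration is good to about 2 mm. A picture is of the moment at which its call begins. camera_info takes no time and is no camera call.
- hand_in(): hands the job in, once; it reports no verdict.
Trained networks look in the newest picture that a camera, given by its name, has taken for a name from the list of things; names that differ only in an ending like _2 or _b are one class to them, and where a whole thing is asked for, a point or a joint stands for the part that bears it (a point fixed in the world has none). Each returns a list of dicts, best first, with "score" (0 to 1); they miss things now and then, are a little off and sometimes report something else, mostly with a low value. They report only what shows in the picture. A call takes as long as a camera call. They do not tell look-alikes from the thing itself.
- trace(camera, name): "mask" (384x512 bool, what is visible of it) and "box" ([left, top, width, height] in pixels, round what is visible of it).
The state is a dict: "clock": time; "joint_pos": joint angles; "qvel": joint speeds; "tau": joint torques, N m; "tcp_pos": TCP position; "orientation": TCP orientation; "wrist_force": force on the tool from outside, world axes, zero at the start; "ft_torque": the same for the moment, N m; "finger_gap": finger opening in m.
Only numpy, scipy, OpenCV 4.12 (cv2) and the standard library are available. Lean on these libraries where they do the work, as an engineer would, in place of code of your own. Each camera call takes 0.05 s, during which the arm holds its last target.

TASK

Load the loose steel jaw insert into the retaining block of the bench fixture: set it on the block's runway with its toe towards the overhang, slide it sideways under the overhang and against the sprung pusher until its heel clears the sill, then let it down flat into the pocket, where the pusher holds it against the sill, and let go. Go gently: never let the insert bear on the fixture with more than 25 newtons, and leave the other things on the bench where they are.

Things in the scene. Friction and masses are not known exactly. Their poses are not given: they have to be found in the camera images.
- insert: loose steel jaw insert, about 0.2 kg: flat plate 70 (x) by 44 (y) by 10 (z) mm with one upright grip tab on top. Origin: centre of the plate's underside; z up; +x towards the toe (the bare end that goes under the overhang), the heel is the end at -x. Starts flat on the bench, tab up.
- tab (a point): the insert's grip tab, 24 mm along the insert's x, 16 mm thick along its y, rising 55 mm from the plate (top 65 mm above the plate's underside). This point is on its axis, 48 mm above the underside, at insert x = -21 mm.
- fixture: fixed dark steel base plate 300 (x) by 100 (y) by 12 (z) mm carrying a 76 mm wide aluminium retaining block on its centre line. Origin: centre of its underside; +x: the way the insert slides home. The block is clamped on slots: it stands s = -16 to +16 mm along x from its middle setting, differently each time; s is NOT reported: feel for it. It does not slip in use.
- sill_mid (a point): where the sill would be at s = 0 (really s further along fixture x), 23.5 mm above the bench: the flat runway, at this height, comes from 125 mm before the sill and ends there in a square 3.5 mm step down to the pocket floor (20 mm above the bench). Loaded, the insert's heel end stands against this step and its origin is 35 mm past the sill.
- roof_mid (a point): where the front lower edge of the overhang would be at s = 0: 34 mm past the sill, 37 mm above the bench. The overhang runs 64 mm on from here along +x, is 8 mm thick (top 45 mm above the bench) and open towards the runway; a back wall closes the pocket 88 mm past the sill.
- cheeks_mid (a point): where the side cheeks would begin at s = 0: 15 mm before the sill. Their inner faces stand 24.5 mm each side of the centre line; tops 30 mm above the bench (37 mm under the overhang). Flared lead-ins of the same height widen towards -x to about 32 mm each side, 38 mm before the sill.
- pusher_mid (a point): where the face of the sprung, slippery plastic pusher (30 mm wide, in the pocket under the overhang) would be, free, at s = 0: 67 mm past the sill, so the toe meets it 3 mm before the heel clears the sill. It pushes back with 1.8 N at first, 0.6 N more per mm; has a hard end after 7 mm (heel 4 mm past the sill).
- spray_can: bystander: upright spray can, 58 mm wide, 150 mm tall; origin at the centre of its underside
- wrench: bystander: wrench lying on the bench, about 180 mm long along its x; origin on its underside
- parts_bin: bystander: open black parts bin 120 by 100 by 50 mm; origin at the centre of its underside
- glue_jar: bystander: small jar, 50 mm wide, 70 mm tall; origin at the centre of its underside
Things that resemble listed ones, but are neither listed nor needed, are in the scene too. What is shaped like the insert but blue or purple is not meant.

How it is judged:
On the way:
1. the insert, still up on the runway (not yet in the pocket), has its toe under the overhang (x of insert in the frame of fixture above 0.0155 m and z of insert in the frame of fixture between 0.0217 and 0.0295 m and y of insert in the frame of fixture between -0.006 and 0.006 m and angle between the x axis of insert and the x axis of fixture, either way round below 0.15 rad), for 0.05 s.
At the end, for the whole second after the job is handed in: the insert lies flat on the pocket floor (within 1.5 mm in height, tilt under 0.05 rad), toe under the overhang, heel behind the sill, in line with the fixture within 0.08 rad and 4.5 mm sideways, released and at rest (x of insert in the frame of fixture between 0.0165 and 0.0545 m and y of insert in the frame of fixture between -0.0045 and 0.0045 m and z of insert in the frame of fixture between 0.017 and 0.0215 m and angle between insert's own z axis and vertical below 0.05 rad and angle between the x axis of insert and the x axis of fixture, either way round below 0.08 rad and linear speed of insert below 0.01 m/s and angular speed of insert below 0.1 rad/s); the robot touches nothing.
It fails at once if the insert bears on the fixture with more than 25 N (contact force between insert and fixture above 25 N).
It fails at once if a bystander (spray can, wrench, parts bin, glue jar) is moved by more than 20 mm (distance of any of spray_can, wrench, parts_bin, glue_jar from where it was at the start of the episode above 0.02 m).
It also fails if it takes over 72 s, if anything falls off the work surface, if the arm or the gripper's body presses on something with over 40 N, if the wrist force passes 120 N, or if a joint passes its speed limit or range.

## Working session

There is one attempt and no reset: what is moved stays moved. The work goes in short steps, Python scripts to look and compute and a tool call to move; the robot and the scene stay as the last step left them, time stands still between calls to the robot, and variables do not carry over. Pictures are saved under pics/ and viewed, and the job is handed in when it is done.

Besides the shell and the picture viewer there is one more tool, called by a JSON object that holds its "fn" and its "kwargs", one argument or row to a line. arm_command: Moves the arm, as the interface text tells. Its arguments: {"type":"object","properties":{"steps":{"type":"string"},"fingers":{"type":"number"},"newtons":{"type":"number"}},"required":["steps"]}

```bash
mkdir -p pics; python3 - <<'E'
from workcell import *
import cv2,json
for n in ("scene","top"):
    im=read_camera(n); cv2.imwrite(f"pics/{n}0.png",im[:,:,::-1])
    c=camera_info(n); print(n,c)
s=get_state(); print(s)
print(pinch_z)
E
```

```text
scene {'mtx': array([[352.35878873,   0.        , 260.12695282],
       [  0.        , 352.35878873, 193.29078102],
       [  0.        ,   0.        ,   1.        ]]), 'R': array([[ 0.74673028,  0.66503633, -0.01098003],
       [ 0.38601061, -0.4467542 , -0.80709757],
       [-0.54165458,  0.59844579, -0.59031597]]), 't': array([-0.41082657, -0.18874286,  1.38855004])}
top {'mtx': array([[460.39795741,   0.        , 252.00919764],
       [  0.        , 460.39795741, 195.72311621],
       [  0.        ,   0.        ,   1.        ]]), 'R': array([[ 0.02617253, -0.99936081,  0.02435093],
       [-0.9921376 , -0.02895016, -0.12175742],
       [ 0.12238456, -0.02097278, -0.99226114]]), 't': array([-0.06151363,  0.5567609 ,  1.61787472])}
{'clock': 0.1, 'joint_pos': array([-1.34360679e+00,  3.13971885e-01,  4.51254253e-02,  1.30359246e+00,
       -9.10201308e-06,  1.43119344e+00]), 'qvel': array([ 0.0013293 , -0.00196413,  0.00256073,  0.00080891, -0.00148967,
       -0.00159546]), 'tau': array([ 1.47859075e-03, -4.81726348e+01,  2.99243116e+01,  1.28213459e-02,
       -7.46293745e-05,  2.49498832e-06]), 'tcp_pos': array([ 0.20609595, -0.53632834,  0.23048496]), 'orientation': array([-5.51408771e-04,  8.24203299e-01, -5.66293428e-01, -6.08688044e-04]), 'wrist_force': array([ 0.02623435,  0.42064665, -0.38764804]), 'ft_torque': array([-0.01564031,  0.01509773,  0.04008799]), 'finger_gap': 0.08526916737422637}
0.0187
```

View pics/scene0.png

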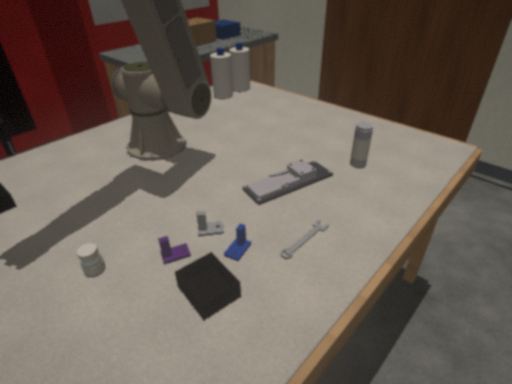

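View pics/top0.png

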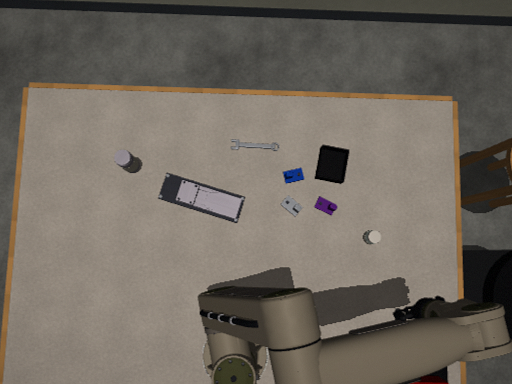

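```bash
python3 - <<'E'
from workcell import *
import cv2,pickle,numpy as np
out={}
for cam in ("scene","top"):
    for n in ("insert","fixture"):
        r=trace(cam,n); out[cam,n]=r
        for d in r: print(cam,n,d['score'],d['box'],d['mask'].sum())
pickle.dump(out,open('tr.pkl','wb'))
im=cv2.imread('pics/top0.png'); cv2.imwrite('pics/top0b.png',cv2.resize(im[30:330,50:450],(800,600),interpolation=cv2.INTER_CUBIC))
E
```

```text
scene insert 0.91 [221.6, 220.4, 29.2, 42.1] 481
scene insert 0.85 [196.5, 210.1, 30.2, 27.2] 444
scene insert 0.68 [156.9, 237.0, 35.2, 26.8] 509
scene fixture 0.55 [244.4, 159.0, 88.9, 47.3] 1971
top insert 0.67 [281.2, 169.1, 21.5, 14.5] 249
top insert 0.66 [282.0, 194.9, 20.7, 18.3] 240
top insert 0.47 [314.3, 196.7, 22.5, 19.3] 223
top fixture 0.57 [163.7, 171.9, 79.9, 50.4] 2244
```

```bash
python3 - <<'E'
import cv2,numpy as np
im=cv2.imread('pics/top0.png'); s=cv2.imread('pics/scene0.png')
a=cv2.resize(im[165:225,155:255],(800,480),interpolation=cv2.INTER_CUBIC)
cv2.imwrite('pics/fixtop.png',a)
b=cv2.resize(im[185:230,270:330],(400,300),interpolation=cv2.INTER_CUBIC)
c=cv2.resize(s[200:245,180:240],(400,300),interpolation=cv2.INTER_CUBIC)
cv2.imwrite('pics/ins.png',np.hstack([b,c]))
d=cv2.resize(s[150:210,238:338],(800,480),interpolation=cv2.INTER_CUBIC)
cv2.imwrite('pics/fixsc.png',d)
E
```

```text
(no output)
```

View pics/ins.png

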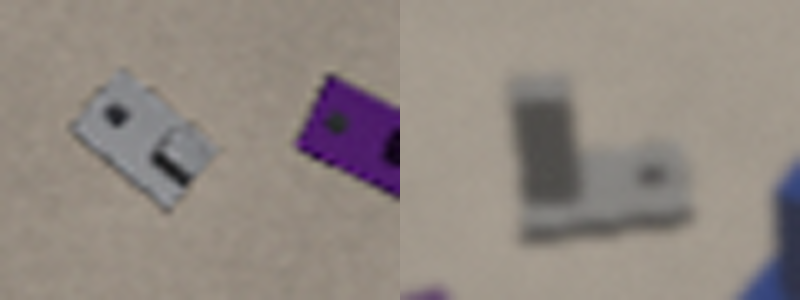

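View pics/fixtop.png

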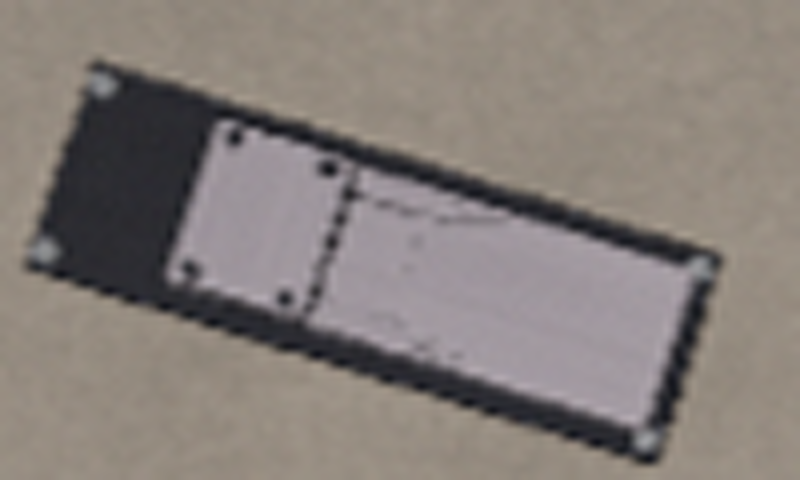

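View pics/fixsc.png

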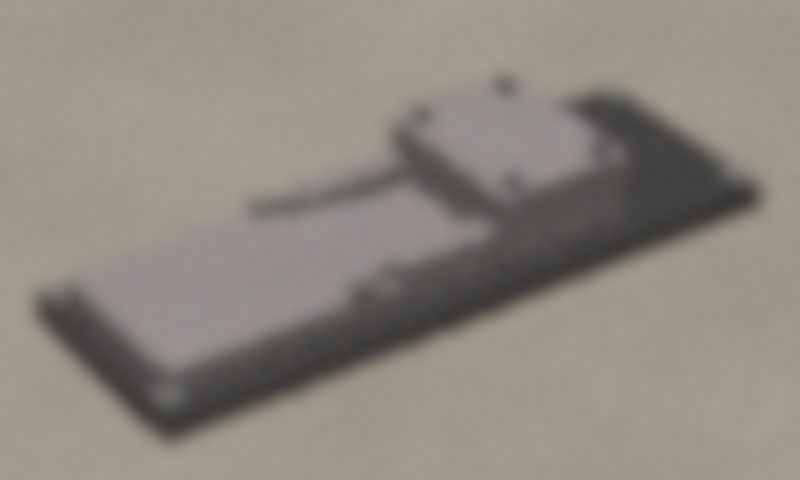

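Look-alikes in the top view: blue (293,176), grey (291,207), purple (326,206). I choose grey, the bare steel one. The crop shows its tab at the lower-right (heel) and its toe at the upper-left. On the fixture, the overhang is at the left end, with its front edge near (198,195).

```bash
cat > h.py <<'E'
import numpy as np, cv2
from scipy.optimize import least_squares
from workcell import *
def proj(cam,X):
    c=camera_info(cam); p=(np.atleast_2d(X)@c['R'].T+c['t'])@c['mtx'].T
    return p[:,:2]/p[:,2:]
def ray(cam,uv,z):
    c=camera_info(cam); d=c['R'].T@np.linalg.solve(c['mtx'],[uv[0],uv[1],1]); o=-c['R'].T@c['t']
    return o+d*(z-o[2])/d[2]
def crop(px,f,o): return (np.array(px,float)+.5)/f-.5+np.array(o)
def body(P,x,y,a):
    P=np.array(P,float);c,s=np.cos(a),np.sin(a)
    return np.c_[x+c*P[:,0]-s*P[:,1],y+s*P[:,0]+c*P[:,1],P[:,2]]
E
python3 - <<'E'
from h import *
B=np.array([[.15,-.05,.012],[.15,.05,.012],[-.15,-.05,.012],[-.15,.05,.012]])
bt=crop([(97,62),(25,268),(720,258),(655,465)],8,(155,165))
O=np.array([[.034,-.038,.045],[.034,.038,.045],[.098,-.038,.045],[.098,.038,.045]])
ot=crop([(352,158),(308,320),(222,120),(168,280)],8,(155,165))
# scene: corners
bs=crop([(765,195),(40,303),(172,435)],8,(238,150)); Bs=np.array([[.15,-.05,0.006],[-.15,.05,.012],[-.15,-.05,0.0]])
os_=crop([(495,208),(398,130),(628,155)],8,(238,150)); Os=np.array([[.034,-.038,.045],[.034,.038,.045],[.098,-.038,.045]])
for use in('top','both'):
  def f(p):
    S=np.array([p[3],0,0]); r=[proj('top',body(B,*p[:3]))-bt,proj('top',body(O+S,*p[:3]))-ot]
    if use=='both': r+=[proj('scene',body(Bs,*p[:3]))-bs,proj('scene',body(Os+S,*p[:3]))-os_]
    return np.vstack(r).ravel()
  q=least_squares(f,[.55,.2,1.3,0],loss='soft_l1'); print(use,q.x.round(4),f(q.x).reshape(-1,2).round(1).tolist())
P=np.array([[.035,-.022,.01],[.035,.022,.01],[-.035,.022,.01],[-.035,-.022,.01]])
it=crop([(122,68),(70,128),(168,212),(218,150)],20/3,(270,185))
for zz in (0,):
  f=lambda p:(proj('top',body(P,*p))-it).ravel()
  q=least_squares(f,[.5,-.1,.6]); print('ins',q.x.round(4),f(q.x).round(1))
  x,y,a=q.x
  T=body([[-.021,0,.065],[-.021,0,.048]],x,y,a);print('tab',T.round(4)); print(proj('top',T),proj('scene',T))
E
```

```text
top [ 0.5499  0.1371  1.2954 -0.0168] [[-0.3, -0.3], [-0.1, -0.0], [0.4, -0.3], [0.2, 0.1], [0.7, 0.4], [-0.5, 0.3], [-0.1, -0.2], [-0.1, -0.0]]
both [ 0.5521  0.1384  1.299  -0.0183] [[-0.7, -0.7], [-0.5, -0.5], [0.0, -1.0], [-0.1, -0.6], [0.7, -0.1], [-0.4, -0.1], [-0.1, -0.6], [-0.1, -0.4], [-0.6, -0.2], [-1.0, -1.2], [-0.8, 1.2], [0.3, -1.1], [-1.6, -1.7], [-0.8, -0.4]]
ins [ 0.5297 -0.1904  0.8884] [-0.1 -0.1 -0.   0.  -0.  -0.1  0.2  0.1]
tab [[ 0.5164 -0.2067  0.065 ]
 [ 0.5164 -0.2067  0.048 ]]
[[297.50616114 207.78593143]
 [296.92119278 208.24355339]] [[199.31521169 212.0846326 ]
 [200.02179193 216.94050841]]
```

{"fn": "arm_command", "kwargs": {
  "steps": "31 33 -8 0.05; 62 66 -16 0.10; 93 99 -24 0.16; 124 132 -32 0.21; 155 165 -40 0.26; 186 197 -48 0.31; 217 230 -56 0.37; 248 263 -64 0.42; 279 296 -72 0.47; 310 330 -80 0.522; 310 330 -80 0.522; 310 330 -80 0.522",
  "fingers": 1,
  "newtons": 50
}}

```text
clock: 1.8
tcp_pos: [0.5159, -0.2066, 0.1509]
orientation: [0.0, 0.942, -0.334, -0.0]
wrist_force: [1.0, -0.2, 0.8]
finger_gap: 0.0854
```

```bash
cat > st.py <<'E'
from h import *
s=get_state(); q=s['orientation']; 
yaw=2*np.arctan2(q[2],q[1]); print('t',round(s['clock'],2),'tcp',(s['tcp_pos']*1e3).round(1),'yaw',yaw.round(4),q.round(4),'F',s['wrist_force'].round(2),'gap',round(s['finger_gap']*1e3,1),'q',s['joint_pos'].round(2))
E
python3 st.py
python3 - <<'E'
from h import *
for n,(a,b,c,d) in dict(top=(180,230,265,325),scene=(180,240,180,240)).items():
    im=read_camera(n)[:,:,::-1]; cv2.imwrite(f'pics/{n}1.png',cv2.resize(im,None,fx=1.5,fy=1.5))
E
```

```text
t 1.8 tcp [ 515.9 -206.6  150.9] yaw -0.6818 [ 0.000e+00  9.425e-01 -3.343e-01 -5.000e-04] F [ 0.98 -0.22  0.76] gap 85.4 q [-0.53  0.31 -0.15  1.1  -0.    1.73]
```

View pics/scene1.png

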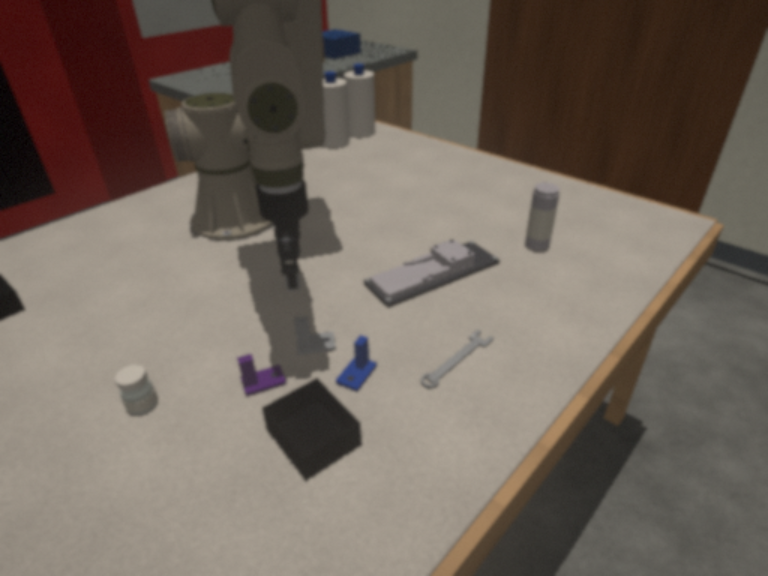

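The picture shows the gripper over the grey insert, its fingertips near (195,190) at native scale. The other things stand undisturbed. I'll go down and grip.

{"fn": "arm_command", "kwargs": {
  "steps": "0 0 -40 0; 0 0 -80 0; 0 0 -110 0; 0 0 -121 0; 0 0 -121 0"
}}

```text
clock: 2.52
tcp_pos: [0.5152, -0.2081, 0.0302]
orientation: [0.0, 0.942, -0.336, -0.001]
wrist_force: [-0.9, -0.8, -0.6]
finger_gap: 0.0854
```

{"fn": "arm_command", "kwargs": {
  "steps": "0 0 0 0; 0 0 0 0; 0 0 0 0; 0 0 0 0; 0 0 0 0; 0 0 0 0; 0 0 0 0; 0 0 0 0",
  "fingers": -1,
  "newtons": 60
}}

```text
clock: 3.52
tcp_pos: [0.5156, -0.2083, 0.0308]
orientation: [0.0, 0.942, -0.336, -0.0]
wrist_force: [-0.5, -0.8, 5.3]
finger_gap: 0.015
```

```bash
python3 st.py
python3 - <<'E'
from h import *
im=read_camera('scene')[:,:,::-1]; cv2.imwrite('pics/scene2.png',cv2.resize(im[150:270,140:300],(800,600),interpolation=cv2.INTER_CUBIC))
E
```

```text
t 3.52 tcp [ 515.6 -208.3   30.8] yaw -0.6848 [ 0.      0.942  -0.3357 -0.    ] F [-0.47 -0.82  5.26] gap 15.0 q [-0.53  0.42 -0.32  0.83 -0.    1.73]
```

View pics/scene2.png

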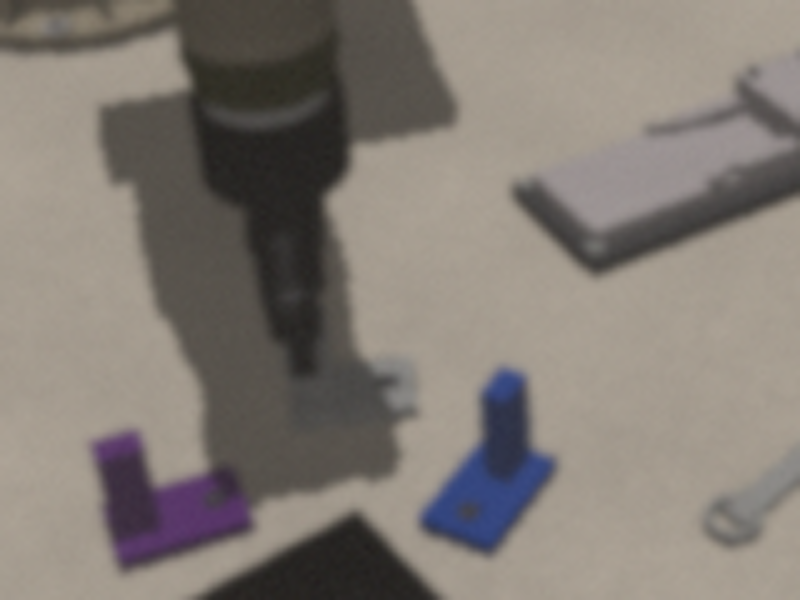

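The gap is 15 mm with the tab between the fingers, so the grip holds. I'll lift straight up.

{"fn": "arm_command", "kwargs": {
  "steps": "0 0 15 0; 0 0 40 0; 0 0 70 0; 0 0 90 0; 0 0 90 0; 0 0 90 0; 0 0 90 0"
}}

```text
clock: 4.45
tcp_pos: [0.5147, -0.2078, 0.1195]
orientation: [-0.0, 0.942, -0.336, -0.001]
wrist_force: [0.0, 0.6, -1.4]
finger_gap: 0.0153
```

```bash
python3 st.py
python3 - <<'E'
from h import *
im=read_camera('scene')[:,:,::-1]; a=cv2.resize(im[150:250,140:240],(400,400),interpolation=cv2.INTER_CUBIC)
im=read_camera('top')[:,:,::-1]; b=cv2.resize(im[170:250,250:330],(400,400),interpolation=cv2.INTER_CUBIC)
cv2.imwrite('pics/lift.png',np.hstack([a,b]))
E
python3 st.py
```

```text
t 4.45 tcp [ 514.7 -207.8  119.5] yaw -0.6848 [-2.000e-04  9.420e-01 -3.357e-01 -1.300e-03] F [ 0.01  0.61 -1.42] gap 15.3 q [-0.53  0.34 -0.2   1.03 -0.    1.73]
t 4.55 tcp [ 514.9 -207.9  119.7] yaw -0.6848 [-1.000e-04  9.420e-01 -3.357e-01 -1.000e-03] F [-0.14 -0.06 -3.  ] gap 15.2 q [-0.53  0.33 -0.2   1.03 -0.    1.73]
```

View pics/lift.png

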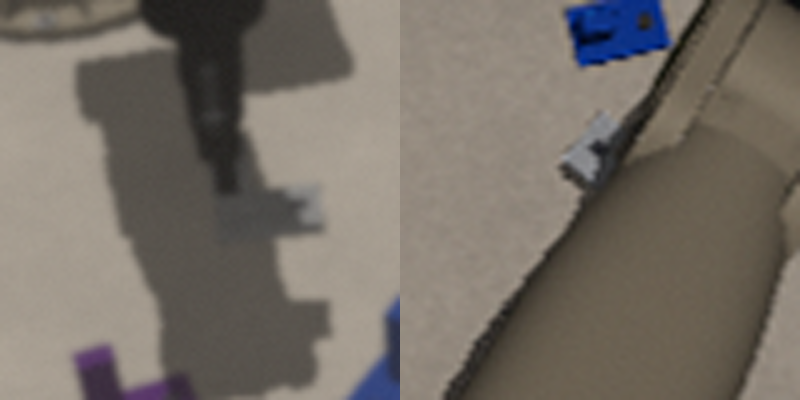

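Held and lifted. Now over to the runway, with the toe still short of the lead-ins, turning to the fixture's direction on the way.

{"fn": "arm_command", "kwargs": {
  "steps": "0 15 0 0.03; 1 45 0 0.10; 1 80 0 0.16; 2 115 0 0.23; 2 150 0 0.29; 3 185 0 0.35; 3 215 0 0.39; 4 232 0 0.41; 4 232 0 0.41; 4 232 -25 0.41; 4 232 -45 0.41; 4 232 -52 0.41; 4 232 -52 0.41; 4 232 -52 0.41"
}}

```text
clock: 6.3
tcp_pos: [0.5196, 0.0237, 0.0685]
orientation: [0.0, 0.991, -0.137, -0.0]
wrist_force: [-0.1, -0.9, -2.1]
finger_gap: 0.0153
```

```bash
python3 st.py
python3 - <<'E'
from h import *
im=read_camera('scene')[:,:,::-1]; a=cv2.resize(im[130:220,230:350],(800,600),interpolation=cv2.INTER_CUBIC);cv2.imwrite('pics/over_s.png',a)
im=read_camera('top')[:,:,::-1]; b=cv2.resize(im[150:240,150:270],(800,600),interpolation=cv2.INTER_CUBIC)
cv2.imwrite('pics/over_t.png',b)
E
python3 st.py
```

```text
t 6.3 tcp [519.6  23.7  68.5] yaw -0.2753 [ 1.000e-04  9.905e-01 -1.372e-01 -4.000e-04] F [-0.13 -0.85 -2.1 ] gap 15.3 q [-0.11  0.32 -0.37  0.89 -0.    1.74]
t 6.4 tcp [519.7  23.9  68.6] yaw -0.275 [ 1.000e-04  9.906e-01 -1.371e-01 -2.000e-04] F [-0.23 -0.3  -2.2 ] gap 15.4 q [-0.11  0.32 -0.37  0.89 -0.    1.74]
```

View pics/over_s.png

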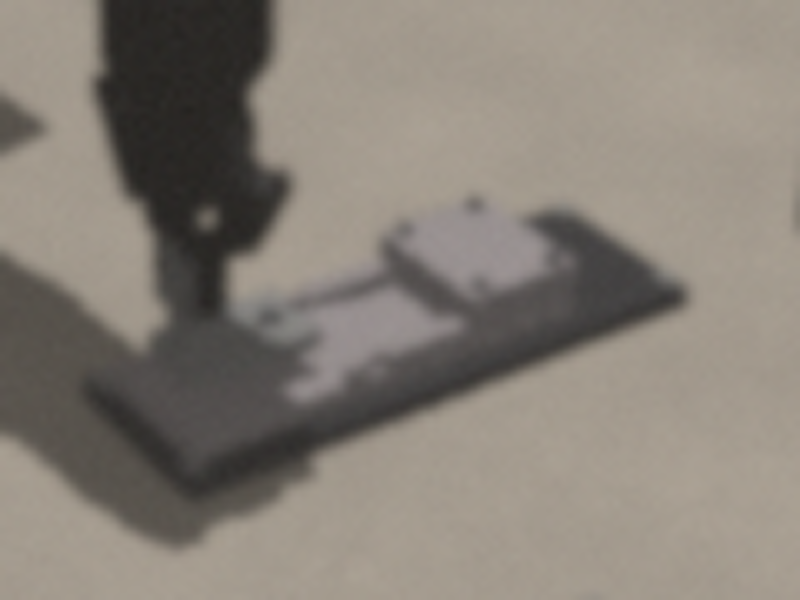

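View pics/over_t.png

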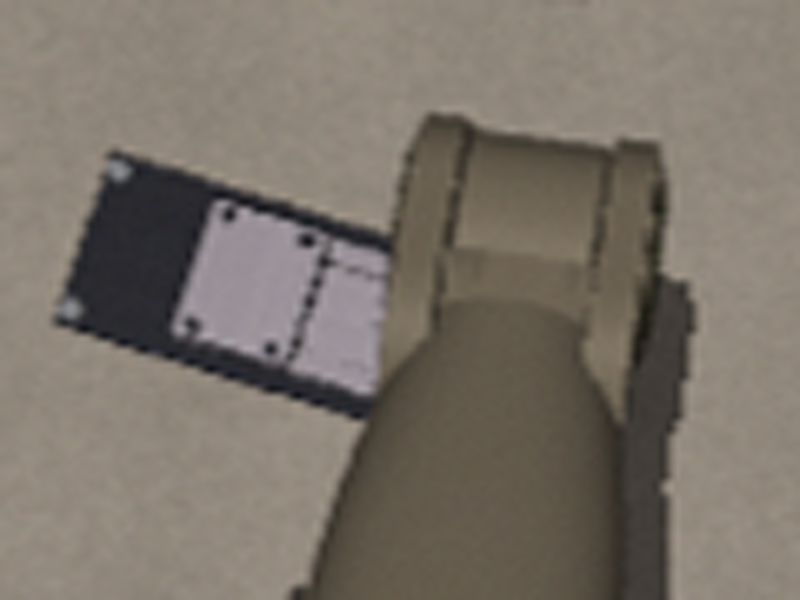

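{"fn": "arm_command", "kwargs": {
  "steps": "-1 0 -6 0; -1 0 -11 0; -1 0 -11 0; -1 0 -11 0"
}}

```text
clock: 6.9
tcp_pos: [0.5186, 0.0239, 0.0575]
orientation: [0.0, 0.991, -0.137, -0.0]
wrist_force: [0.5, 0.4, -3.1]
finger_gap: 0.0157
```

{"fn": "arm_command", "kwargs": {
  "steps": "0 0 -1 0; 0 0 -2 0; 0 0 -2 0"
}}

```text
clock: 7.28
tcp_pos: [0.5185, 0.0239, 0.0554]
orientation: [0.0, 0.991, -0.137, -0.0]
wrist_force: [0.3, 0.3, -3.0]
finger_gap: 0.015
```

{"fn": "arm_command", "kwargs": {
  "steps": "0 0 -1 0; 0 0 -1 0; 0 0 -1 0"
}}

```text
clock: 7.65
tcp_pos: [0.5185, 0.0239, 0.0544]
orientation: [0.0, 0.991, -0.137, -0.0]
wrist_force: [-0.3, 0.7, -2.3]
finger_gap: 0.0152
```

{"fn": "arm_command", "kwargs": {
  "steps": "0 0 -0.5 0; 0 0 -0.5 0"
}}

```text
clock: 7.9
tcp_pos: [0.5186, 0.0239, 0.0542]
orientation: [0.0, 0.991, -0.137, -0.0]
wrist_force: [-1.0, -0.5, 3.0]
finger_gap: 0.0154
```

{"fn": "arm_command", "kwargs": {
  "steps": "0 0 1 0; 1.4 4.8 1 0; 2.7 9.6 1 0; 4.1 14.4 1 0; 5.4 19.2 1 0; 5.4 19.2 1 0"
}}

```text
clock: 8.65
tcp_pos: [0.5241, 0.0435, 0.0552]
orientation: [0.0, 0.991, -0.137, -0.0]
wrist_force: [0.5, -0.1, -1.6]
finger_gap: 0.0154
```

{"fn": "arm_command", "kwargs": {
  "steps": "0.8 2.9 0 0; 1.6 5.8 0 0; 2.4 8.7 0 0; 2.4 8.7 0 0"
}}

```text
clock: 9.15
tcp_pos: [0.5265, 0.0524, 0.0552]
orientation: [0.0, 0.991, -0.137, -0.0]
wrist_force: [-0.3, -0.3, -2.6]
finger_gap: 0.0148
```

{"fn": "arm_command", "kwargs": {
  "steps": "0.8 2.9 0 0; 1.6 5.8 0 0; 2.4 8.7 0 0; 2.4 8.7 0 0"
}}

```text
clock: 9.65
tcp_pos: [0.529, 0.0614, 0.0552]
orientation: [0.0, 0.991, -0.136, -0.0]
wrist_force: [0.8, -0.3, -1.2]
finger_gap: 0.0154
```

```bash
python3 st.py
python3 - <<'E'
from h import *
im=read_camera('scene')[:,:,::-1]; a=cv2.resize(im[130:220,230:350],(800,600),interpolation=cv2.INTER_CUBIC);cv2.imwrite('pics/lead.png',a)
E
```

```text
t 9.65 tcp [529.   61.4  55.2] yaw -0.2735 [ 1.000e-04  9.907e-01 -1.363e-01 -3.000e-04] F [ 0.83 -0.29 -1.2 ] gap 15.4 q [-0.04  0.35 -0.35  0.86 -0.    1.81]
```

View pics/lead.png

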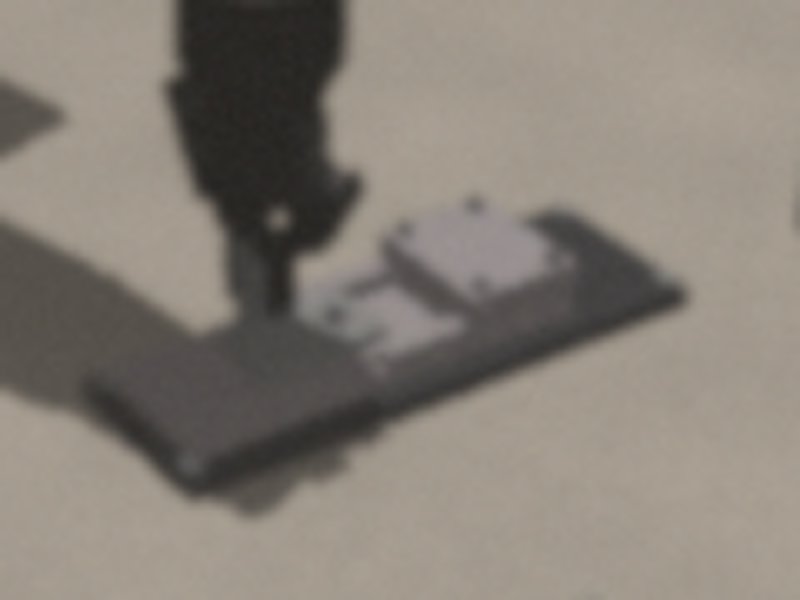

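{"fn": "arm_command", "kwargs": {
  "steps": "0.8 2.9 0 0; 1.6 5.8 0 0; 2.4 8.7 0 0; 2.4 8.7 0 0"
}}

```text
clock: 10.2
tcp_pos: [0.5314, 0.0702, 0.0552]
orientation: [0.0, 0.991, -0.136, -0.0]
wrist_force: [-0.9, 0.7, -2.3]
finger_gap: 0.0149
```

{"fn": "arm_command", "kwargs": {
  "steps": "0.8 2.9 0 0; 1.6 5.8 0 0; 2.4 8.7 0 0; 2.4 8.7 0 0"
}}

```text
clock: 10.7
tcp_pos: [0.5339, 0.0792, 0.0552]
orientation: [0.0, 0.991, -0.136, -0.0]
wrist_force: [-0.2, 1.1, -2.8]
finger_gap: 0.0152
```

{"fn": "arm_command", "kwargs": {
  "steps": "-0.5 0.15 0 0; -1 0.3 0 0; -1 0.3 0 0"
}}

```text
clock: 11.08
tcp_pos: [0.5328, 0.0794, 0.0552]
orientation: [0.0, 0.991, -0.136, -0.0]
wrist_force: [0.5, 0.2, -2.3]
finger_gap: 0.0155
```

Feeling for the +y cheek.

{"fn": "arm_command", "kwargs": {
  "steps": "-0.6 0.2 0 0; -0.6 0.2 0 0"
}}

```text
clock: 11.32
tcp_pos: [0.5323, 0.0795, 0.0553]
orientation: [0.0, 0.991, -0.136, -0.0]
wrist_force: [1.3, 0.5, -1.8]
finger_gap: 0.0149
```

{"fn": "arm_command", "kwargs": {
  "steps": "-0.6 0.2 0 0; -0.6 0.2 0 0"
}}

```text
clock: 11.58
tcp_pos: [0.5322, 0.0796, 0.0554]
orientation: [0.0, 0.991, -0.136, 0.0]
wrist_force: [2.1, -0.2, -2.9]
finger_gap: 0.0154
```

{"fn": "arm_command", "kwargs": {
  "steps": "-0.6 0.2 0 0; -0.6 0.2 0 0"
}}

```text
clock: 11.82
tcp_pos: [0.5321, 0.0796, 0.0555]
orientation: [0.0, 0.991, -0.136, 0.001]
wrist_force: [2.9, -1.0, -2.7]
finger_gap: 0.0152
```

Contact on the +y side at x≈532.2. Now the other side.

{"fn": "arm_command", "kwargs": {
  "steps": "1.5 -0.4 0 0; 3 -0.8 0 0; 3.6 -1 -0.2 0; 3.6 -1 -0.2 0"
}}

```text
clock: 12.32
tcp_pos: [0.5355, 0.0787, 0.0552]
orientation: [0.0, 0.991, -0.136, 0.001]
wrist_force: [0.4, 0.5, -2.4]
finger_gap: 0.0156
```

{"fn": "arm_command", "kwargs": {
  "steps": "0.7 -0.2 0 0; 0.7 -0.2 0 0"
}}

```text
clock: 12.58
tcp_pos: [0.5362, 0.0785, 0.0552]
orientation: [0.0, 0.991, -0.136, 0.001]
wrist_force: [-0.6, 0.6, -3.2]
finger_gap: 0.0155
```

{"fn": "arm_command", "kwargs": {
  "steps": "0.6 -0.2 0 0; 0.6 -0.2 0 0"
}}

```text
clock: 12.82
tcp_pos: [0.5369, 0.0783, 0.0552]
orientation: [0.0, 0.991, -0.136, 0.001]
wrist_force: [-0.0, 0.4, -2.5]
finger_gap: 0.0153
```

{"fn": "arm_command", "kwargs": {
  "steps": "0.6 -0.2 0 0; 0.6 -0.2 0 0"
}}

```text
clock: 13.08
tcp_pos: [0.5372, 0.0781, 0.0551]
orientation: [0.0, 0.991, -0.136, 0.0]
wrist_force: [-0.9, 0.1, -1.8]
finger_gap: 0.0153
```

The total play is 4.9 mm against 5 mm expected, so yaw is good and the centre is known. I'll centre and advance.

{"fn": "arm_command", "kwargs": {
  "steps": "-2.5 0.7 0 0; -2.5 0.7 0 0; -1.7 3.6 0 0; -0.9 6.5 0 0; -0.1 9.4 0 0; 0.8 12.3 0 0; 1.6 15.2 0 0; 1.6 15.2 0 0"
}}

```text
clock: 14.08
tcp_pos: [0.5388, 0.0936, 0.0551]
orientation: [0.0, 0.991, -0.136, 0.0]
wrist_force: [-0.3, 0.2, -1.9]
finger_gap: 0.0149
```

{"fn": "arm_command", "kwargs": {
  "steps": "0.8 2.9 0 0; 1.6 5.8 0 0; 2.4 8.7 0 0; 3.2 11.6 0 0; 4.1 14.5 0 0; 4.1 14.5 0 0"
}}

```text
clock: 14.82
tcp_pos: [0.543, 0.1083, 0.0551]
orientation: [0.0, 0.991, -0.136, 0.0]
wrist_force: [1.1, 0.1, -2.5]
finger_gap: 0.0151
```

{"fn": "arm_command", "kwargs": {
  "steps": "0.7 2.4 0 0; 1.4 4.8 0 0; 2.0 7.2 0 0; 2.0 7.2 0 0"
}}

```text
clock: 15.32
tcp_pos: [0.545, 0.1157, 0.0551]
orientation: [0.0, 0.991, -0.136, 0.0]
wrist_force: [0.9, 0.4, -2.7]
finger_gap: 0.0152
```

```bash
python3 st.py
python3 - <<'E'
from h import *
im=read_camera('scene')[:,:,::-1]; a=cv2.resize(im[130:220,230:350],(800,600),interpolation=cv2.INTER_CUBIC);cv2.imwrite('pics/under.png',a)
E
```

```text
t 15.32 tcp [545.  115.7  55.1] yaw -0.2722 [ 3.000e-04  9.907e-01 -1.357e-01  4.000e-04] F [ 0.95  0.44 -2.68] gap 15.2 q [ 0.07  0.39 -0.29  0.88 -0.    1.91]
```

View pics/under.png

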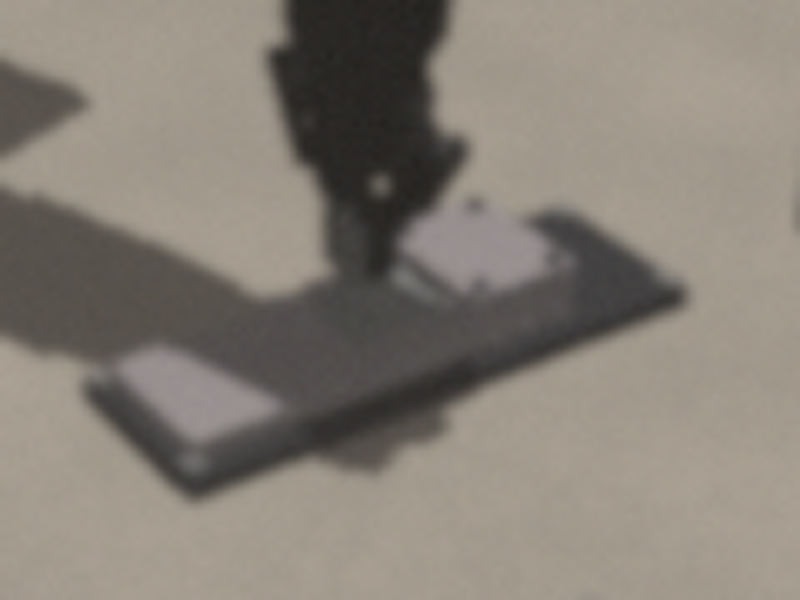

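The toe is under the overhang and the forces are free. Next are smaller steps to find the pusher.

{"fn": "arm_command", "kwargs": {
  "steps": "0.5 1.9 0 0; 1.1 3.8 0 0; 1.6 5.8 0 0; 2.2 7.7 0 0; 2.2 7.7 0 0"
}}

```text
clock: 16.0
tcp_pos: [0.5472, 0.1235, 0.0551]
orientation: [0.0, 0.991, -0.136, 0.0]
wrist_force: [-0.0, 0.6, -2.5]
finger_gap: 0.015
```

{"fn": "arm_command", "kwargs": {
  "steps": "0.3 1 0 0; 0.5 1.9 0 0; 0.5 1.9 0 0; 0.5 1.9 0 0"
}}

```text
clock: 16.5
tcp_pos: [0.5477, 0.1254, 0.0551]
orientation: [0.0, 0.991, -0.136, 0.0]
wrist_force: [0.7, 0.1, -2.2]
finger_gap: 0.0153
```

{"fn": "arm_command", "kwargs": {
  "steps": "0.3 1 0 0; 0.5 1.9 0 0; 0.5 1.9 0 0; 0.5 1.9 0 0"
}}

```text
clock: 17.0
tcp_pos: [0.5482, 0.1273, 0.0551]
orientation: [0.0, 0.991, -0.136, 0.0]
wrist_force: [0.5, 0.4, -2.5]
finger_gap: 0.0151
```

{"fn": "arm_command", "kwargs": {
  "steps": "0.3 1 0 0; 0.3 1 0 0; 0.3 1 0 0"
}}

```text
clock: 17.38
tcp_pos: [0.5485, 0.1283, 0.0551]
orientation: [0.0, 0.991, -0.136, 0.0]
wrist_force: [-0.1, -0.8, -2.1]
finger_gap: 0.015
```

{"fn": "arm_command", "kwargs": {
  "steps": "0.3 1 0 0; 0.3 1 0 0; 0.3 1 0 0"
}}

```text
clock: 17.75
tcp_pos: [0.5488, 0.1293, 0.0551]
orientation: [0.0, 0.991, -0.136, 0.0]
wrist_force: [0.2, -0.2, -2.1]
finger_gap: 0.0153
```

{"fn": "arm_command", "kwargs": {
  "steps": "0.3 1 0 0; 0.3 1 0 0; 0.3 1 0 0"
}}

```text
clock: 18.12
tcp_pos: [0.5491, 0.1303, 0.055]
orientation: [0.0, 0.991, -0.136, 0.0]
wrist_force: [0.1, -0.3, -2.1]
finger_gap: 0.0153
```

{"fn": "arm_command", "kwargs": {
  "steps": "0.3 1 0 0; 0.3 1 0 0; 0.3 1 0 0"
}}

```text
clock: 18.5
tcp_pos: [0.5493, 0.1311, 0.055]
orientation: [0.001, 0.991, -0.136, 0.0]
wrist_force: [-0.2, -2.2, -2.5]
finger_gap: 0.0151
```

{"fn": "arm_command", "kwargs": {
  "steps": "0.3 1 0 0; 0.3 1 0 0; 0.3 1 0 0"
}}

```text
clock: 18.88
tcp_pos: [0.5495, 0.132, 0.0549]
orientation: [0.001, 0.991, -0.136, 0.0]
wrist_force: [-0.2, -2.9, -2.6]
finger_gap: 0.0152
```

{"fn": "arm_command", "kwargs": {
  "steps": "0.3 1 0 0; 0.3 1 0 0; 0.3 1 0 0"
}}

```text
clock: 19.25
tcp_pos: [0.5498, 0.1329, 0.0549]
orientation: [0.001, 0.991, -0.136, 0.0]
wrist_force: [-1.5, -3.4, -2.3]
finger_gap: 0.0156
```

{"fn": "arm_command", "kwargs": {
  "steps": "0.3 1 0 0; 0.3 1 0 0; 0.3 1 0 0"
}}

```text
clock: 19.62
tcp_pos: [0.5501, 0.1338, 0.0549]
orientation: [0.001, 0.991, -0.136, 0.0]
wrist_force: [-0.9, -3.8, -1.8]
finger_gap: 0.0152
```

```bash
python3 st.py
```

```text
t 19.62 tcp [550.1 133.8  54.9] yaw -0.2723 [ 9.000e-04  9.907e-01 -1.357e-01  2.000e-04] F [-0.89 -3.78 -1.84] gap 15.2 q [ 0.1   0.41 -0.27  0.89 -0.    1.94]
```

The force follows the pusher's spring law: 3.9 N at 3.4 mm. I'll push 1.7 mm more, to about 5 mm, which leaves the heel 2 mm past the sill.

{"fn": "arm_command", "kwargs": {
  "steps": "0.3 1 0 0; 0.5 1.7 0 0; 0.5 1.7 0 0; 0.5 1.7 0 0"
}}

```text
clock: 20.12
tcp_pos: [0.5505, 0.1354, 0.0549]
orientation: [0.001, 0.991, -0.136, 0.0]
wrist_force: [-0.8, -5.6, -1.6]
finger_gap: 0.015
```

{"fn": "arm_command", "kwargs": {
  "steps": "0 0 -0.7 0; 0 0 -1.3 0; 0 0 -1.3 0; 0 0 -1.3 0"
}}

```text
clock: 20.62
tcp_pos: [0.5505, 0.1354, 0.0535]
orientation: [0.001, 0.991, -0.136, 0.0]
wrist_force: [-1.5, -4.9, -1.5]
finger_gap: 0.0151
```

At 53.5 it is below the runway contact height of 54.2 with no added load, so the heel has cleared the sill. I'll keep lowering.

{"fn": "arm_command", "kwargs": {
  "steps": "0 0 -0.7 0; 0 0 -1.4 0; 0 0 -1.4 0; 0 0 -1.4 0"
}}

```text
clock: 21.12
tcp_pos: [0.5504, 0.1354, 0.052]
orientation: [0.001, 0.991, -0.136, -0.0]
wrist_force: [-0.7, -5.1, -2.5]
finger_gap: 0.015
```

{"fn": "arm_command", "kwargs": {
  "steps": "0 0 -0.7 0; 0 0 -0.7 0; 0 0 -0.7 0"
}}

```text
clock: 21.5
tcp_pos: [0.5504, 0.1353, 0.0513]
orientation: [0.001, 0.991, -0.136, -0.0]
wrist_force: [-0.3, -3.7, -2.1]
finger_gap: 0.0151
```

{"fn": "arm_command", "kwargs": {
  "steps": "0 0 -0.6 0; 0 0 -0.6 0; 0 0 -0.6 0"
}}

```text
clock: 21.88
tcp_pos: [0.5505, 0.1354, 0.051]
orientation: [0.001, 0.991, -0.136, 0.0]
wrist_force: [-1.2, -4.2, -0.7]
finger_gap: 0.015
```

```bash
python3 st.py
```

```text
t 21.88 tcp [550.5 135.4  51. ] yaw -0.2724 [ 1.000e-03  9.907e-01 -1.358e-01  1.000e-04] F [-1.23 -4.21 -0.67] gap 15.0 q [ 0.1   0.42 -0.27  0.89 -0.    1.94]
```

Touching the pocket floor. Before letting go I'll ease it back against the sill, so the pusher doesn't snap it there.

{"fn": "arm_command", "kwargs": {
  "steps": "0 0 -0.4 0; 0 0 -0.4 0; 0 0 -0.4 0"
}}

```text
clock: 22.25
tcp_pos: [0.5505, 0.1353, 0.051]
orientation: [0.001, 0.991, -0.136, 0.0]
wrist_force: [-1.6, -5.0, 0.5]
finger_gap: 0.0154
```

{"fn": "arm_command", "kwargs": {
  "steps": "-0.3 -1 0 0; -0.3 -1 0 0; -0.3 -1 0 0"
}}

```text
clock: 22.62
tcp_pos: [0.5502, 0.1344, 0.051]
orientation: [0.001, 0.991, -0.136, 0.0]
wrist_force: [-2.1, -3.6, -1.1]
finger_gap: 0.015
```

{"fn": "arm_command", "kwargs": {
  "steps": "-0.2 -0.6 0 0; -0.2 -0.6 0 0; -0.2 -0.6 0 0"
}}

```text
clock: 23.0
tcp_pos: [0.5501, 0.1339, 0.051]
orientation: [0.001, 0.991, -0.136, 0.0]
wrist_force: [-0.6, -2.6, -1.5]
finger_gap: 0.0152
```

{"fn": "arm_command", "kwargs": {
  "steps": "-0.15 -0.5 0 0; -0.15 -0.5 0 0; -0.15 -0.5 0 0"
}}

```text
clock: 23.38
tcp_pos: [0.5499, 0.1334, 0.051]
orientation: [0.001, 0.991, -0.136, 0.0]
wrist_force: [-0.8, -4.0, -2.3]
finger_gap: 0.0148
```

{"fn": "arm_command", "kwargs": {
  "steps": "-0.15 -0.5 -0.2 0; -0.15 -0.5 -0.2 0; -0.15 -0.5 -0.2 0"
}}

```text
clock: 23.75
tcp_pos: [0.5499, 0.1333, 0.0509]
orientation: [0.0, 0.991, -0.136, 0.0]
wrist_force: [-0.9, -0.4, -1.0]
finger_gap: 0.0153
```

```bash
python3 st.py
```

```text
t 23.75 tcp [549.9 133.3  50.9] yaw -0.272 [ 4.000e-04  9.908e-01 -1.356e-01  3.000e-04] F [-0.9  -0.4  -0.96] gap 15.3 q [ 0.1   0.41 -0.27  0.88 -0.    1.94]
```

The motion stopped at y = 133.3 and the force went to zero: the heel is against the sill. Seat lightly, then open.

{"fn": "arm_command", "kwargs": {
  "steps": "0 0 -0.4 0; 0 0 -0.4 0"
}}

```text
clock: 24.0
tcp_pos: [0.55, 0.1332, 0.0508]
orientation: [0.0, 0.991, -0.136, 0.0]
wrist_force: [-1.7, -3.0, 1.5]
finger_gap: 0.0155
```

{"fn": "arm_command", "kwargs": {
  "steps": "0 0 0 0; 0 0 0 0; 0 0 0 0; 0 0 0 0; 0 0 0 0; 0 0 0 0; 0 0 0 0",
  "fingers": 1
}}

```text
clock: 24.88
tcp_pos: [0.5499, 0.1332, 0.0508]
orientation: [0.0, 0.991, -0.136, 0.0]
wrist_force: [0.4, 0.4, 0.0]
finger_gap: 0.0853
```

{"fn": "arm_command", "kwargs": {
  "steps": "0 0 10 0; 0 0 40 0; 0 0 80 0; 0 0 120 0; 0 -50 140 0; 0 -100 150 0; -30 -150 150 0; -60 -200 150 0; -60 -200 150 0"
}}

```text
clock: 26.0
tcp_pos: [0.4883, -0.0696, 0.2017]
orientation: [0.001, 0.99, -0.138, 0.001]
wrist_force: [0.8, 0.8, 0.4]
finger_gap: 0.0856
```

```bash
python3 st.py
python3 - <<'E'
from h import *
im=read_camera('scene')[:,:,::-1]; a=cv2.resize(im[130:220,230:350],(800,600),interpolation=cv2.INTER_CUBIC);cv2.imwrite('pics/end_s.png',a)
im=read_camera('top')[:,:,::-1]; b=cv2.resize(im[150:240,150:270],(800,600),interpolation=cv2.INTER_CUBIC)
cv2.imwrite('pics/end_t.png',b); cv2.imwrite('pics/end_full.png',im)
E
```

```text
t 26.0 tcp [488.3 -69.6 201.7] yaw -0.2777 [ 7.000e-04  9.904e-01 -1.384e-01  7.000e-04] F [0.83 0.82 0.39] gap 85.6 q [-0.3   0.17 -0.22  1.18 -0.    1.54]
```

View pics/end_s.png

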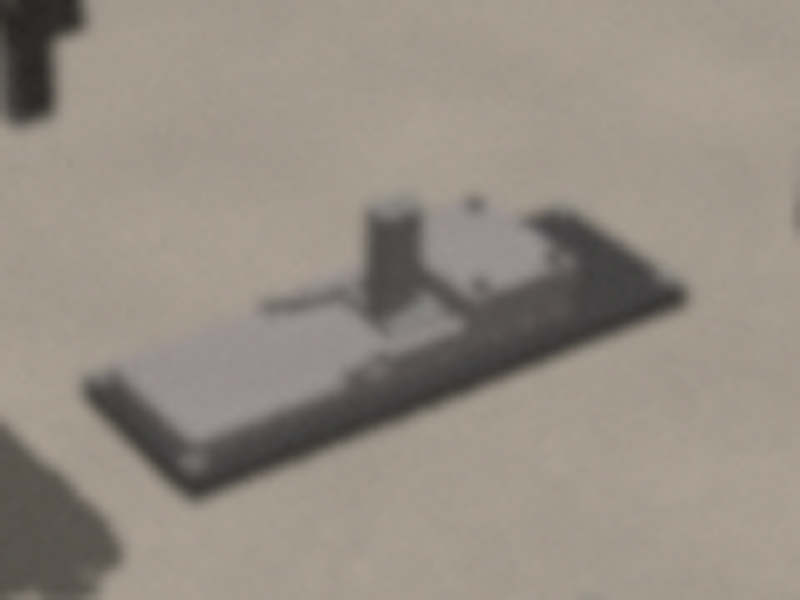

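View pics/end_t.png

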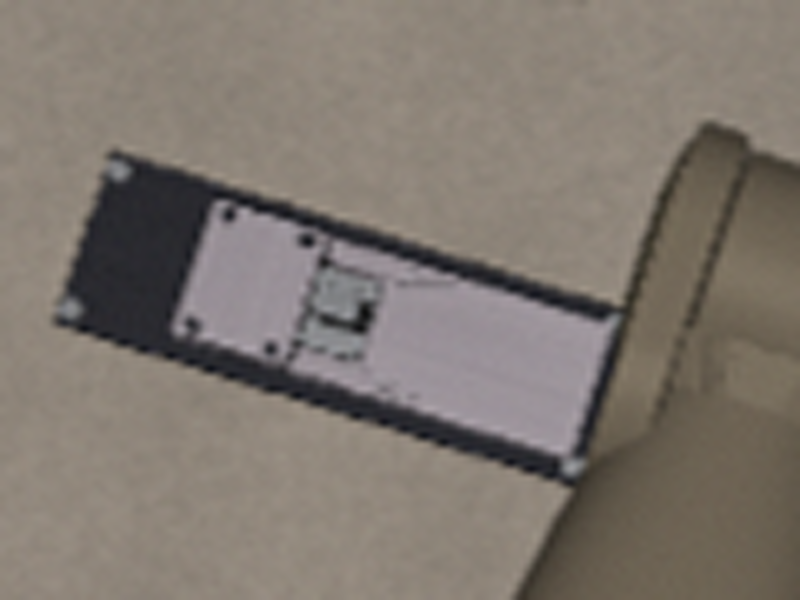

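The insert lies in the pocket with its toe under the overhang. The heel edge shows near top-crop (375,310), in line with the fixture. The tab stands upright, the gripper is clear and nothing is touched. Handing in.

```bash
python3 -c "
from workcell import *
print(hand_in())"
```

```text
the job is handed in; nothing more can be done
None
```

The grey steel insert is loaded in the pocket of the retaining block and released, and the job was handed in at about 26 s of the 72 s allowed. `hand_in()` gives no verdict.

- **Approach:** I gripped the insert by its tab, set it down on the runway and centred it by touching both cheeks. The side play measured 4.9 mm against 5 mm expected.
- **Slide:** I pushed it under the overhang until the pusher answered, at s of about -16 mm. I then pressed about 5 mm into the pusher and lowered the insert into the pocket.
- **Release:** I eased the heel back until it stopped against the sill before opening the fingers, so the pusher could not snap it there.

**Last checks:**
- **Seating:** On the pocket floor the tool stood about 3.3 mm below its height on the runway, against a 3.5 mm step. Both final pictures show the insert flat, in line with the fixture and with its toe under the overhang. I judged tilt and rest only by eye from these pictures.
- **Forces:** The highest contact reading between moves was about 6 N at the wrist, against the 25 N limit.
- **Bystanders:** I kept clear of them, but did not measure their positions again at the end.

**Disagreements:** The two cameras disagreed by about 2 mm on where the fixture stood, and touching the cheeks settled it. The images alone put s at -17 to -18 mm, just outside the stated range.

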